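# Hold the tray lock open at its third click with the key pen

## Robot

A 6-joint arm with a two-finger parallel gripper is mounted at the origin on the work surface. World frame = base frame: x ahead of the robot, y to its left, z up, the work surface at z = 0. Lengths are in m, angles in rad, forces in N, time in s.
With the tool pointing down it reaches from about 0.225 to 0.875 m from the base axis. Payload 3.4 kg.
Tool frame: the origin (TCP) lies at the very end of the fingers, on their centre line; the grasp point (between the pads) lies 19 mm behind it; z points along the fingers, x is the direction in which the jaws open and shut, and the axes are right-handed (so a half turn about z gives the same grasp; the last joint's range is limited). The gripper opens to 85 mm and grips with 20 to 120 N. Pads are 22 mm wide; open, the fingers measure 114 mm over their backs; the gripper's body (76 mm by 85 mm) begins 54 mm behind the grasp point. The pads swing forward as they close: fully open they stand 13 mm farther back than shut.
Start: joints at [-1.226, 0.276, 1.505, -0, 1.361, -0.121], TCP at [0.258, -0.514, 0.206] pointing down, gripper open.
Joint ranges: [-2.89, 2.89], [-0.75, 2.08], [0.22, 2.7], [-1.18, 4.32], [0.11, 2.71], [-2.7, 2.7]. Speed limits (rad/s): [2.57, 2.57, 3.14, 3.14, 3.14, 3.14].

## Interface

Orientations are given as a unit quaternion [w, x, y, z].
In Python, from rig import manip gives the robot as it stands.
- The arm moves only by the tool send_rows, never from a script. Its argument "increments" is a list of rows, each a list of 5 numbers: the opening, from 0 (shut) to 1 (fully open), then the shift along the tool's x, y, z in m, then the turn about the tool's z in rad. A call has 1 to 8 rows; each row shifts and turns the commanded pose from where the row before left it, along the tool's axes as they then stand; what a row does not reach is not made up. A row lasts 1/8 s, in which the tool goes at most 62.5 mm and 10.7 degrees, less where a joint would pass 70% of its speed; a pose out of reach is approached as far as the arm can. A call is refused whole if a number of a shift passes 0.0625 or a number of a turn 0.188, either way. A call with a gripper value outside its range is refused whole. The fingers move at their own pace and stop on an object; "squeeze" is the grip in N (left out, the last holds). Time passes only in rows, so rows that do not move let the fingers close. It gives the time, the measured TCP pose, the force and the opening at its end, in the units of the state.
- manip.get_state(): the state, without advancing time (a new reading comes with each control period).
- manip.get_image(name): name is "scene" or "top" or "wrist"; returns the picture (480x640x3 uint8, red, green, blue); there is no depth.
- manip.calibration(name): a dict with "fx", "fy", "cx", "cy" (pixels), "camera_from_world" (4x4, takes a point from world to camera coordinates). Camera axes: x right, y up, looking along -z (the intrinsics and any distortion apply to the point x, -y, -z); pixel columns grow to the right and rows downward; lengths in m; the calibration is good to about 2 mm. A picture is of the moment at which its call begins: read the wrist's pose just before it. calibration takes no time and is no camera call; for the wrist camera it gives the pose at the moment of the call.
- manip.sign_off(): hands the job in, once; it reports no verdict.
The state is a dict: "clock": time; "qpos": joint angles; "qd": joint speeds; "effort": joint torques, N m; "position": TCP position; "ee_rot": TCP orientation; "contact_force": force on the tool from outside, world axes, zero at the start; "moment": the same for the moment, N m; "width": finger opening in m.
Only numpy, scipy, OpenCV 4.12 (cv2) and the standard library are available. Lean on these libraries where they do the work, as an engineer would, in place of code of your own. Each camera call takes 0.05 s, during which the arm holds its last target.

## Task

Take the orange key pen from its wooden stand, put its steel tip into the wide pocket of the blue lock plate and run it slowly (about 5 cm per second at most) along the groove until it meets the red fin of the spring-return dial. With the pen alone, and without forcing it (its stop lies just past the third click), push the fin past its first two clicks to the third, at the green dot, which frees the bottom tray. The dial springs back if let go, so finish while holding it there, pen gripped, upright in the groove and pressing; leave the pink cup, the ointment tin and the thermometer where they lie.

Things in the scene. Friction and masses are not known exactly. Their poses are not given: they have to be found in the camera images.
- station: Fixed lock station: blue plate on a grey housing, x -35 to +115 mm, y -105 to +105 mm, top 38 mm above the ledge; trays beside it on +y. Origin on the ledge under the groove's centre line, z up. The groove runs straight along +y at x = 0: 12 mm wide, 8 mm deep (floor at z = 30 mm), from a pocket 26 mm wide (y -89 to -62 mm), through a funnel (to y -48 mm), to its end at y = +90 mm.
- trays (a point): Top centre of the stack of three translucent trays fixed to the station, 156 mm tall, station x -60 to +120, y +145 to +285 mm; a steel lock bar 165 mm tall stands at station x +122, y +135 mm.
- pocket (a point): Centre of the wide pocket where the key tip enters, at the height of the plate's top (38 mm above the ledge; floor 8 mm lower). x, y, z axes as the station's.
- groove_end (a point): Point on the groove's centre line at the height of the plate's top, 160 mm from the pocket centre (station y = +84 mm).
- dial (a joint): Angle (rad) of the spring-return dial, a white disc, 40 mm radius; turns clockwise from above about the vertical at station x +60, y +30 mm. Rest 0. Clicks at 0.28 (white dot), 0.56 (yellow) and 0.84 (green); hard stop at 0.94. The spring drives it back to 0, also from the clicks; pushing at the groove takes 3 to 7 N, with a bump before each click, about 6 N at the third.
- fin_tip (a point): Outer end, mid-height, of the red fin on the dial, a bar 6 mm thick, 30 to 80 mm from the dial's axis, lying across the groove, 4 to 16 mm above the plate. At dial angle q its centre line crosses the groove's at station y = 30 + 60 tan(q - 0.46) mm (0 at rest, 54 at the third click); the pen tip's centre stays 7 mm / cos(q - 0.46) short of that.
- key_grip (a point): Loose key pen, 60 g, upright in the stand, 100 mm long: orange handle 16 x 16 mm square, 68 mm long, above a round steel tip 8 mm in diameter, 32 mm long. This point is on its axis 60 mm above the tip's end, where to grip it (28 mm above the handle's lower end, 40 mm below its top). z runs up the pen, x and y are square to the handle's faces.
- key_tip (a point): Centre of the lower end of the key pen's steel tip, 60 mm below key_grip.
- key: The same key pen; its origin is at the lower end of the tip.
- stand: Fixed wooden block 60 x 60 mm, 36 mm high, with an 11 mm wide hole in the middle of its top; the pen's tip stands 32 mm deep in it, the handle's lower end rests on the block's top. Origin at the centre of its underside.
- cup: Bystander: pink medicine cup, 42 mm across, 40 mm high, loose; origin under its centre.
- tin: Bystander: round aluminium ointment tin, 59 mm across, 22 mm high, loose; origin under its centre.
- thermometer: Bystander: white digital thermometer with a grey tip, 126 mm long, 20 mm wide, 10 mm high, lying loose; origin on its underside near the middle, tip along +x.
Not all that is in view belongs to the job. Of the things like the key, leave any that is purple or turquoise; of the rest the larger one is meant.

How it is judged:
By the outcome, as a careful person would: the job done as asked, in the order asked, and still so for the second after the job is handed in, while the arm keeps its last pose, push and grip.
It also fails if it takes over 48 s, if anything falls off the work surface, if the arm or the gripper's body presses on something with over 40 N, if the wrist force passes 120 N, or if a joint passes its speed limit or range.

## Working session

There is one attempt and no reset: what is moved stays moved. The work goes in short steps, Python scripts to look and compute and a tool call to move; the robot and the scene stay as the last step left them, time stands still between calls to the robot, and variables do not carry over. Pictures are saved under pics/ and viewed, and the job is handed in when it is done.

Besides the shell and the picture viewer there is one more tool, called as name(argument=value, ...) on one line, values as JSON. send_rows: Moves the arm, as the interface text tells. Its arguments: {"type":"object","properties":{"increments":{"type":"array","items":{"type":"array","items":{"type":"number"}}},"squeeze":{"type":"number"}},"required":["increments"]}

```bash
ls; mkdir -p pics; python3 - <<'E'
from rig import manip
import cv2
s=manip.get_state()
for k,v in s.items(): print(k,v)
for n in ("scene","top","wrist"):
    c=manip.calibration(n)
    print(n,{k:(v if not hasattr(v,'shape') else v.round(4).tolist()) for k,v in c.items()})
    cv2.imwrite(f"pics/{n}0.png",manip.get_image(n)[:,:,::-1])
E
```

```text
pics
clock 0.0
qpos [-1.22600007e+00  2.76575118e-01  1.50613055e+00  1.91248465e-05
  1.36068493e+00 -1.21007845e-01]
qd [6.19044936e-04 4.71286897e-04 6.14962359e-05 4.04402503e-04
 1.52937659e-05 4.53653334e-04]
effort [-2.66082010e-03 -4.16777444e+01 -2.45810223e+01 -3.89056540e-04
  1.10517890e-02 -2.57092395e-06]
position [ 0.25806059 -0.51320248  0.20515211]
ee_rot [-5.68021481e-04  8.51215786e-01 -5.24815088e-01 -6.96839123e-04]
contact_force [-1.13345269  0.23853392 -1.19804467]
moment [ 0.01250955 -0.01665672 -0.05155835]
width 0.08504991213299377
scene {'fx': 518.7440736360725, 'fy': 518.7440736360725, 'cx': 309.77739621504065, 'cy': 247.77217347743604, 'camera_from_world': [[0.6868, 0.7268, 0.0069, -0.3187], [-0.5626, 0.5256, 0.6382, 0.3248], [0.4602, -0.4422, 0.7699, -1.254], [0.0, 0.0, 0.0, 1.0]]}
top {'fx': 504.8530740916394, 'fy': 504.8530740916394, 'cx': 325.794027882778, 'cy': 245.15376900376634, 'camera_from_world': [[0.0265, -0.9996, 0.0119, -0.1277], [0.9934, 0.0276, 0.1117, -0.5917], [-0.1119, 0.0089, 0.9937, -0.8764], [0.0, 0.0, 0.0, 1.0]]}
wrist {'fx': 342.9869536089043, 'fy': 342.9869536089043, 'cx': 319.8204166907077, 'cy': 238.03163544913062, 'camera_from_world': [[0.4498, -0.8931, -0.0013, -0.5753], [0.8535, 0.4302, -0.2941, 0.0397], [0.2633, 0.1312, 0.9558, -0.3799], [0.0, 0.0, 0.0, 1.0]]}
```

View pics/scene0.png

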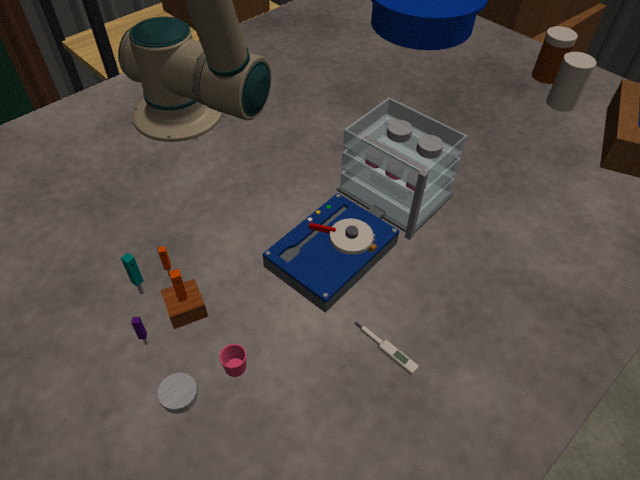

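View pics/top0.png

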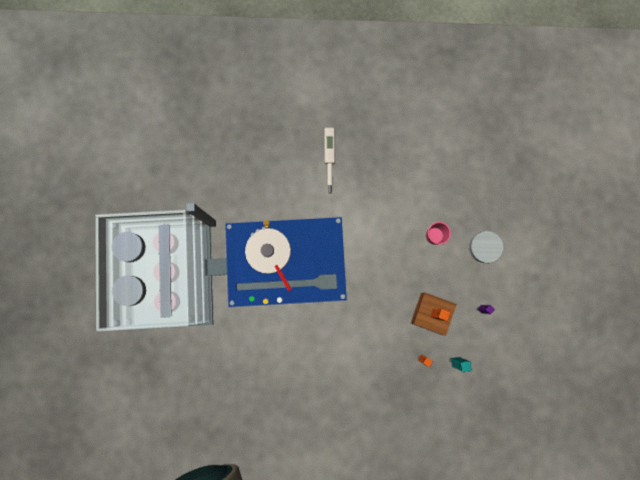

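View pics/wrist0.png

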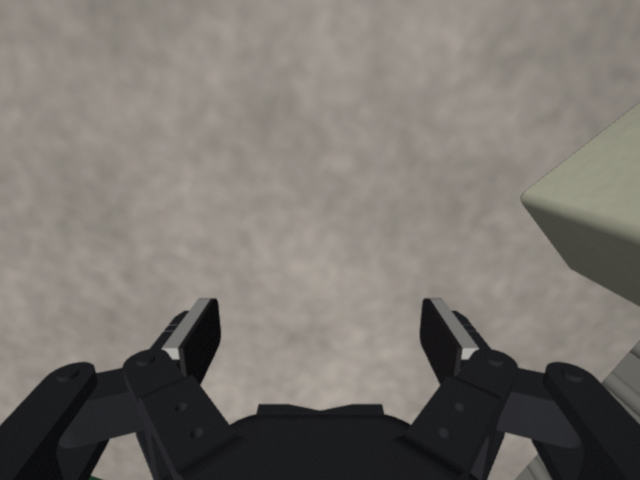

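```bash
cat > h.py <<'E'
import numpy as np, cv2
from rig import manip
def proj(n,p,c=None):
    c=c or manip.calibration(n); T=np.array(c["camera_from_world"])
    q=T@np.append(p,1); return np.array([c["fx"]*q[0]/-q[2]+c["cx"], c["fy"]*(-q[1])/-q[2]+c["cy"]])
def ray(n,u,c=None):
    c=c or manip.calibration(n); T=np.array(c["camera_from_world"])
    d=np.array([(u[0]-c["cx"])/c["fx"],-(u[1]-c["cy"])/c["fy"],-1.])
    R=T[:3,:3]; return -R.T@T[:3,3], R.T@d
def onz(n,u,z,c=None):
    o,d=ray(n,u,c); return o+d*(z-o[2])/d[2]
def tri(us):  # list of (name,u)
    A=np.zeros((3,3));b=np.zeros(3);R=[]
    for n,u in us:
        o,d=ray(n,u);d=d/np.linalg.norm(d);P=np.eye(3)-np.outer(d,d);A+=P;b+=P@o;R.append((o,P))
    x=np.linalg.solve(A,b); return x,[np.linalg.norm(P@(x-o)) for o,P in R]
E
python3 - <<'E'
from h import *
for n in ("scene","top"):
    print(n,{k:v for k,v in manip.calibration(n).items() if k not in("fx","fy","cx","cy","camera_from_world")})
    for p in [(0.258,-.514,.2),(0,0,0),(.5,0,0),(.5,-.3,0)]: print(p,proj(n,p))
print(onz("top",(434,314),.036),onz("scene",(184,300),.036))
for t,s in [((339,220),(326,298)),((343,297),(266,259)),((231,303),None),((228,225),None)]:
    print(t,onz("top",t,.038), s and (onz("scene",s,.038), tri([("top",t),("scene",s)])))
E
python3 - <<'E'
import cv2
a=cv2.imread('pics/top0.png'); cv2.imwrite('pics/topA.png',cv2.resize(a[190:350,90:360],None,fx=2.9,fy=2.9,interpolation=cv2.INTER_CUBIC))
cv2.imwrite('pics/topB.png',cv2.resize(a[210:390,390:520],None,fx=3.3,fy=3.3,interpolation=cv2.INTER_CUBIC))
a=cv2.imread('pics/scene0.png'); cv2.imwrite('pics/sceneA.png',cv2.resize(a[180:420,100:410],None,fx=2.5,fy=2.5,interpolation=cv2.INTER_CUBIC))
E
```

```text
scene {}
(0.258, -0.514, 0.2) [-43.65599008 222.22058408]
(0, 0, 0) [177.92456038 113.41279346]
(0.5, 0, 0) [322.27498043 225.72961669]
(0.5, -0.3, 0) [197.22865864 314.22060223]
top {}
(0.258, -0.514, 0.2) [606.42362965 477.51092754]
(0, 0, 0) [252.24250546 586.00263735]
(0.5, 0, 0) [263.82277595 296.61560603]
(0.5, -0.3, 0) [425.90173847 300.94470276]
[ 0.47705977 -0.30697583  0.036     ] [ 0.48467146 -0.30891979  0.036     ]
(339, 220) [ 0.64086533 -0.13417605  0.038     ] (array([ 0.64491174, -0.13386045,  0.038     ]), (array([ 0.64239124, -0.13321889,  0.03442278]), [np.float64(0.0014255955741669258), np.float64(0.0014255955741668297)]))
(343, 297) [ 0.50277333 -0.14453435  0.038     ] (array([ 0.51270445, -0.15325369,  0.038     ]), (array([ 0.50272624, -0.14553203,  0.02218636]), [np.float64(0.00035191513094551854), np.float64(0.00035191513094558256)]))
(231, 303) [0.48695424 0.0532979  0.038     ] None
(228, 225) [0.62608975 0.0652866  0.038     ] None
```

View crops.

View pics/topA.png

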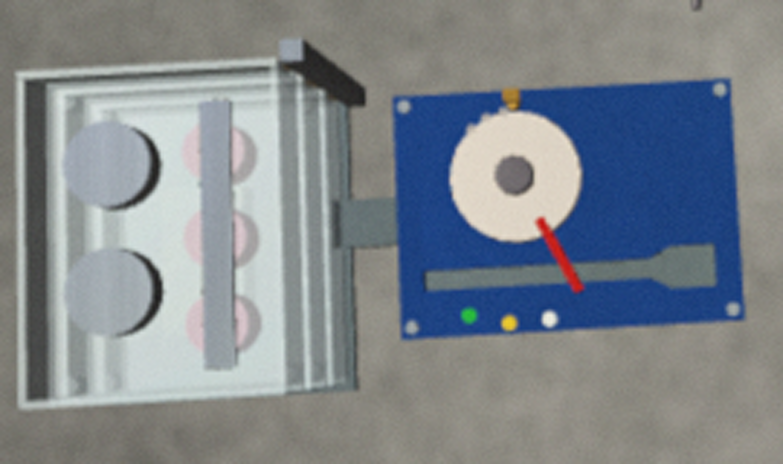

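View pics/topB.png

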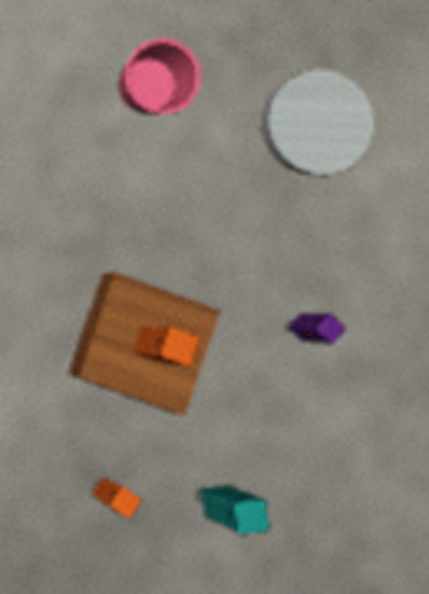

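View pics/sceneA.png

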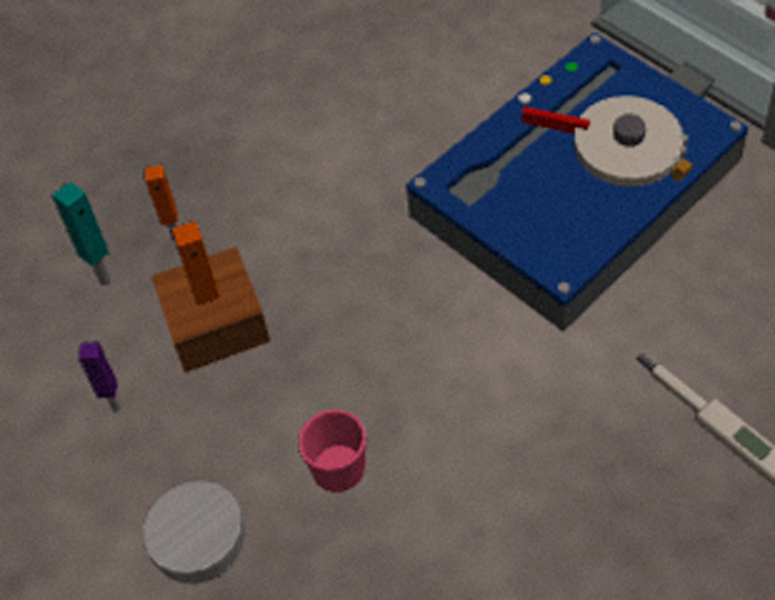

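```bash
cat > m.py <<'E'
from h import *
ims={n:cv2.imread(f'pics/{n}0.png') for n in("top","scene")}
def blob(n,lo,hi,roi,k=0):
    a=cv2.cvtColor(ims[n],cv2.COLOR_BGR2HSV); m=cv2.inRange(a,lo,hi)
    z=np.zeros_like(m);x0,y0,x1,y1=roi;z[y0:y1,x0:x1]=m[y0:y1,x0:x1]
    c,_=cv2.findContours(z,cv2.RETR_EXTERNAL,cv2.CHAIN_APPROX_NONE); return max(c,key=cv2.contourArea)
def quad(c):
    h=cv2.convexHull(c); 
    for e in np.arange(.01,.2,.005):
        q=cv2.approxPolyDP(h,e*cv2.arcLength(h,True),True)
        if len(q)<=4: return q[:,0]
E
python3 - <<'E'
from m import *
c=blob("top",(105,120,60),(125,255,255),(200,190,370,330)); q=quad(c); print("plate px",q.tolist(),cv2.minAreaRect(c))
W=np.array([onz("top",u,.038) for u in q]);print(W.round(4)); print([np.linalg.norm(W[i]-W[i-1]).round(4) for i in range(4)])
c=blob("scene",(105,120,30),(125,255,255),(250,180,410,310)); q=quad(c); print("plate px",q.tolist())
W=np.array([onz("scene",u,.038) for u in q]);print(W.round(4)); print([np.linalg.norm(W[i]-W[i-1]).round(4) for i in range(4)])
for n,r in (("top",(425,300,460,325)),("scene",(165,262,195,305))):
    a=cv2.cvtColor(ims[n],cv2.COLOR_BGR2HSV)
    x0,y0,x1,y1=r
    print(n); 
    cc=blob(n,(3,200,60),(14,255,255),r); print(cv2.boundingRect(cc),cv2.contourArea(cc))
    cc=cc
    v=a[y0:y1,x0:x1]; 
    print(v[::2,::2,2])
E
```

```text
plate px [[341, 218], [345, 299], [229, 306], [227, 223]] ((284.9005432128906, 261.6105041503906), (83.20064544677734, 117.78436279296875), 86.98721313476562)
[[ 0.6446 -0.1377  0.038 ]
 [ 0.4993 -0.1482  0.038 ]
 [ 0.4816  0.0566  0.038 ]
 [ 0.6297  0.0673  0.038 ]]
[np.float64(0.2055), np.float64(0.1457), np.float64(0.2055), np.float64(0.1485)]
plate px [[341, 195], [398, 233], [325, 302], [263, 253]]
[[ 0.4906  0.0595  0.038 ]
 [ 0.6328  0.0654  0.038 ]
 [ 0.6495 -0.1407  0.038 ]
 [ 0.4986 -0.1483  0.038 ]]
[np.float64(0.2079), np.float64(0.1423), np.float64(0.2068), np.float64(0.1511)]
top
(431, 309, 19, 12) 148.5
[[140 141 142 142 142 141 135 132 124 118 112 126 126 131 128 133 131 131]
 [134 131 128 133 140 140 147 143 140 137 128 123 118 119 127 125 129 130]
 [138 134 132 131 131 131 135 136 146 143 139 143 138 125 120 116 128 131]
 [145 143 143 140 135 133 130 132 132 135 142 142 146 144 143 134 131 130]
 [137 140 140 144 141 140 142 133 135 129 125 134 135 141 144 136 133 134]
 [141 138 134 131 135 139 134 134 199 210 177 149 133 133 132 138 131 134]
 [140 139 140 138 135 13
[... 1219 characters left out ...]
8 111]
 [ 96  94  94 100  73  74  78  72  77 106 105 108 106 109 109]
 [ 97  94 106 109  91  70  74  77  76  78 109 104 113 117 122]
 [ 95 104 103 107 102  69  71  75  74  72 118 119 122 120 113]
 [104 108 107 102 104  75  75  73  75  76 114 118 110 100  93]
 [107 106 114 116 116  94  75  75  69  74  83  95 102 113 111]
 [115 118 114 120 119 110  68  73  72  74  73 109 111 110 112]
 [122 117 113 104 105 110  71  75  72  76  71 110 103 106 111]
 [110 104 107 108 109 115  95  71  71  75  75  92 119 113 116]
 [108 109 108 114 110 111 108  69  71  91  99 111 112 109 102]
 [112 109 111 107 105 115 113 109 107 113 105 105 104  98 112]
 [110 103 105 117 116 115 111 110 110 104 103 109 112 111 113]]
```

```bash
python3 - <<'E'
from m import *
def cen(n,c):
    m=np.zeros((480,640),np.uint8);cv2.drawContours(m,[c],-1,255,-1);M=cv2.moments(m,True);return np.array([M['m10']/M['m00'],M['m01']/M['m00']])
def corners_sub(n,roi,lo):
    c=blob(n,lo,(125,255,255),roi);q=quad(c).astype(float)
    # line fit each side
    L=[]
    P=c[:,0].astype(float)
    for i in range(4):
        a,b=q[i],q[(i+1)%4];d=(b-a)/np.linalg.norm(b-a);nn=np.array([-d[1],d[0]])
        t=(P-a)@d;s=(P-a)@nn;k=(t>8)&(t<np.linalg.norm(b-a)-8)&(abs(s)<3)
        vx,vy,x,y=cv2.fitLine(P[k].astype(np.float32),cv2.DIST_HUBER,0,.01,.01).ravel()
        ctr=q.mean(0);n2=np.array([-vy,vx]);off=np.array([x,y])
        if n2@(off-ctr)<0:n2=-n2
        off=off+.5*n2; L.append(np.array([n2[0],n2[1],-n2@off]))
    R=[]
    for i in range(4):
        p=np.cross(L[i-1],L[i]);R.append(p[:2]/p[2])
    return np.array(R)
T=corners_sub("top",(200,190,370,330),(105,120,60));S=corners_sub("scene",(250,180,410,310),(105,120,30))
print(T.round(1),S.round(1))
S=np.array([S[2],S[3],S[0],S[1]])
X=[]
for t,s in zip(T,S):
    x,r=tri([("top",t),("scene",s)]);print(x.round(4),np.round(r,4));X.append(x)
X=np.array(X);print([np.linalg.norm(X[i]-X[i-1]).round(4) for i in range(4)],X.mean(0))
for nm,C in(("top",T),("scene",S)):
  W=np.array([onz(nm,u,.038) for u in C]);print(nm,W.round(4).tolist(),[np.linalg.norm(W[i]-W[i-1]).round(4) for i in range(4)],W.mean(0))
# pen top face
r={"top":(425,300,460,325),"scene":(165,262,195,305)};th={"top":155,"scene":125};P=[]
for n in r:
    c=blob(n,(3,180,th[n]),(16,255,255),r[n]);print(n,cv2.minAreaRect(c),cen(n,c));P.append((n,cen(n,c)))
x,rr=tri(P);print("pentop",x,rr)
print([onz(n,u,.104) for n,u in P])
# all-face quad in top -> yaw; stand
c=blob("top",(3,60,50),(18,255,170),(405,285,465,340));print("stand",cv2.minAreaRect(c))
E
```

```text
[[340.8 217. ]
 [346.2 299.6]
 [228.1 306.1]
 [225.2 223.3]] [[337.8 192.8]
 [400.2 231.1]
 [325.5 302.7]
 [260.5 254.4]]
[ 0.6477 -0.1375  0.0307] [0. 0.]
[ 0.4975 -0.1516  0.0361] [0.0014 0.0014]
[0.4817 0.0585 0.0381] [0.0006 0.0006]
[0.6305 0.0722 0.0358] [0.0016 0.0016]
[np.float64(0.2104), np.float64(0.151), np.float64(0.2107), np.float64(0.1495)] [ 0.56436657 -0.03957889  0.03516745]
top [[0.6465, -0.1372, 0.038], [0.4984, -0.1504, 0.038], [0.4813, 0.0581, 0.038], [0.629, 0.0705, 0.038]] [np.float64(0.2085), np.float64(0.1487), np.float64(0.2091), np.float64(0.1483)] [ 0.56379536 -0.03974221  0.038     ]
scene [[0.651, -0.141, 0.038], [0.4979, -0.1536, 0.038], [0.482, 0.0591, 0.038], [0.6325, 0.072, 0.038]] [np.float64(0.2137), np.float64(0.1537), np.float64(0.2133), np.float64(0.151)] [ 0.56585272 -0.04087926  0.038     ]
top ((444.0000305175781, 314.5000305175781), (9.803058624267578, 9.803058624267578), 18.43494987487793) [444.13131313 314.39393939]
scene ((174.34999084472656, 273.050048828125), (7.273237705230713, 9.486831665039062), 71.56504821777344) [174.33333333 272.91666667]
pentop [ 0.4781454  -0.30814569  0.10425171] [np.float64(0.00013991962996847494), np.float64(0.00013991962996855466)]
[array([ 0.47806115, -0.30832624,  0.104     ]), array([ 0.47805459, -0.30797099,  0.104     ])]
stand ((433.4123840332031, 313.2408447265625), (38.36065673828125, 34.516048431396484), 19.983104705810547)
```

send_rows(increments=[[0.6,-0.014,-0.048,0,0],[0.6,-0.014,-0.048,0,0],[0.6,-0.014,-0.048,0,0],[0.6,-0.014,-0.048,0,0],[0.6,-0.014,-0.048,0,0],[0.6,-0.0144,-0.0486,0,0],[0.6,0,0,0,0.16],[0.6,0,0,0,0.16]], squeeze=40)

```text
clock: 1.15
position: [0.4786, -0.3077, 0.2055]
ee_rot: [0.0, 0.756, -0.655, -0.0]
contact_force: [-0.9, 0.3, -0.0]
width: 0.0515
```

send_rows(increments=[[0.6,0,0,0,0.165],[0.6,0,0,0,0.165],[0.6,0,0,0,0.165],[0.6,0,0,0,0]])

```text
clock: 1.65
position: [0.478, -0.3086, 0.2057]
ee_rot: [-0.0, -0.574, 0.819, 0.0]
contact_force: [0.5, 0.4, 0.2]
width: 0.0514
```

```bash
cat > st.py <<'E'
from h import *
from scipy.spatial.transform import Rotation as Ro
def st():
    s=manip.get_state();w,x,y,z=s["ee_rot"];R=Ro.from_quat([x,y,z,w]).as_matrix()
    print("t",s["clock"],"p",np.round(s["position"],4),"yaw",np.degrees(np.arctan2(R[1,0],R[0,0])).round(2),"zt",R[:,2].round(4),"F",np.round(s["contact_force"],2),"M",np.round(s["moment"],3),"w",round(s["width"],4),"q",np.round(s["qpos"],3))
    return s,R
def totool(R,d): return R.T@np.asarray(d)
E
python3 - <<'E'
from st import *
s,R=st(); c=manip.calibration("wrist");T=np.array(c["camera_from_world"]);print(-T[:3,:3].T@T[:3,3])
cv2.imwrite("pics/wrist1.png",manip.get_image("wrist")[:,:,::-1])
print(proj("wrist",(.478,-.308,.104),c),proj("wrist",(.478,-.308,.036),c))
print(totool(R,np.array([.478,-.308,.045])-s["position"]))
E
```

```text
t 1.65 p [ 0.478  -0.3086  0.2057] yaw -109.9 zt [-5.e-04  4.e-04 -1.e+00] F [0.53 0.36 0.22] M [-0.011  0.035  0.007] w 0.0514 q [-0.695  0.267  1.518 -0.     1.357  1.223]
[ 0.54837747 -0.33535505  0.37440657]
[317.37518015 228.88193112] [317.79115789 210.73176959]
[-5.21537063e-04  1.29738759e-04  1.60675792e-01]
```

View pics/wrist1.png

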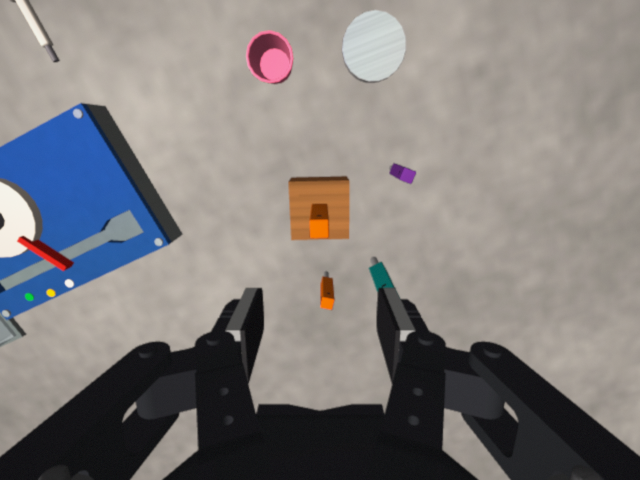

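```bash
python3 - <<'E'
from st import *
for nm,t,s in(("teal",(390+253/3.3,210+520/3.3),(100+68/2.5,180+190/2.5)),("small",(390+125/3.3,210+503/3.3),(100+154/2.5,180+171/2.5)),("purple",(390+333/3.3,210+328/3.3),(100+90/2.5,180+346/2.5))):
    x,r=tri([("top",t),("scene",s)]);print(nm,x.round(3),np.round(r,4))
    d=x-np.array([.478,-.308,0]);a=np.radians(-110);print("in tool",np.round([d[0]*np.cos(a)+d[1]*np.sin(a), d[0]*np.sin(a)-d[1]*np.cos(a)],3))
a=cv2.imread("pics/wrist1.png");cv2.imwrite("pics/w1c.png",cv2.resize(a[160:320,260:440],None,fx=4,fy=3.7,interpolation=cv2.INTER_CUBIC))
E
```

```text
teal [ 0.394 -0.345  0.101] [0.0014 0.0014]
in tool [0.063 0.067]
small [ 0.397 -0.287  0.076] [0.0009 0.0009]
in tool [0.008 0.083]
purple [ 0.489 -0.393  0.076] [0.0016 0.0016]
in tool [ 0.077 -0.04 ]
```

View pics/w1c.png

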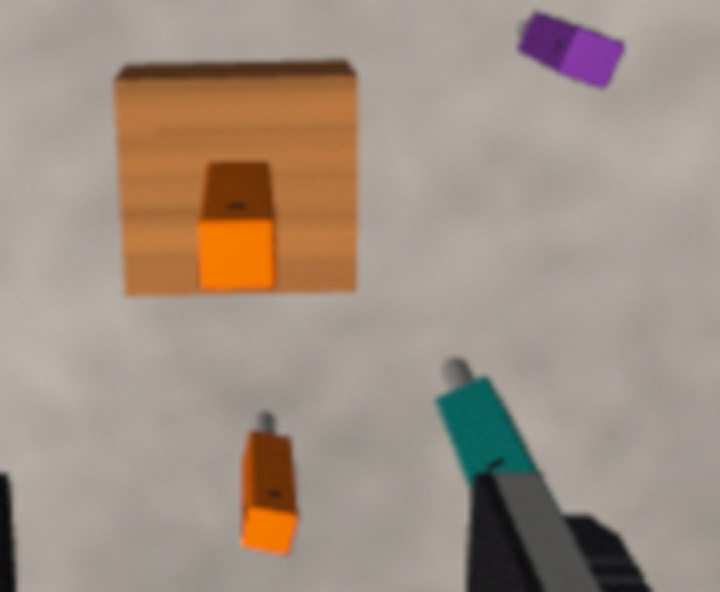

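send_rows(increments=[[0.6,-0.0005,0,0.05,0],[0.6,0,0,0.05,0],[0.6,0,0,0.04,0],[0.6,0,0,0.02,0],[0.6,0,0,0.0005,0],[0.6,0,0,0,0]])

```text
clock: 2.45
position: [0.479, -0.3089, 0.0464]
ee_rot: [0.0, -0.574, 0.819, -0.001]
contact_force: [0.3, -0.2, 1.1]
width: 0.0513
```

send_rows(increments=[[0.0,0,0,0,0],[0.0,0,0,0,0],[0.0,0,0,0,0],[0.0,0,0,0,0],[0.0,0,0,0,0],[0.0,0,0,0,0]], squeeze=60)

```text
clock: 3.2
position: [0.4789, -0.3087, 0.0466]
ee_rot: [0.0, -0.574, 0.819, -0.001]
contact_force: [-0.2, 0.9, 6.2]
width: 0.0152
```

```bash
python3 - <<'E'
from st import *
s,R=st()
cv2.imwrite("pics/wrist2.png",manip.get_image("wrist")[:,:,::-1])
E
```

```text
t 3.2 p [ 0.4789 -0.3087  0.0466] yaw -110.0 zt [ 0.0014 -0.0013 -1.    ] F [-0.2   0.89  6.18] M [0.057 0.175 0.031] w 0.0152 q [-0.695  0.4    1.749 -0.     0.991  1.225]
```

View pics/wrist2.png

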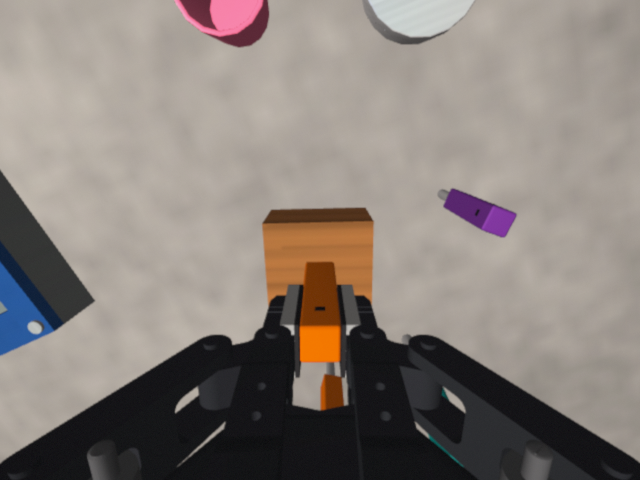

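send_rows(increments=[[0,0,0,-0.01,0],[0,0,0,-0.02,0],[0,0,0,-0.025,0],[0,0,0,-0.025,0],[0,0,0,0,0]])

```text
clock: 3.88
position: [0.4796, -0.3092, 0.1275]
ee_rot: [0.001, -0.574, 0.819, -0.002]
contact_force: [0.2, -0.3, -0.5]
width: 0.015
```

```bash
cat > g.py <<'E'
from m import *
C=np.array([.5645,-.040])
for n,lo,roi in(("top",(105,120,60),(200,190,370,330)),("scene",(105,120,30),(250,180,410,310))):
    c=blob(n,lo,(125,255,255),roi)
    m=np.zeros((480,640),np.uint8);cv2.drawContours(m,[cv2.convexHull(c)],-1,255,-1)
    m=cv2.erode(m,np.ones((5,5)))
    hsv=cv2.cvtColor(ims[n],cv2.COLOR_BGR2HSV)
    g=((hsv[...,1]<90)&(hsv[...,2]<150)&(m>0)).astype(np.uint8)
    k,_=cv2.findContours(g,cv2.RETR_EXTERNAL,cv2.CHAIN_APPROX_NONE)
    for q in k:
        if cv2.contourArea(q)<30: continue
        mm=np.zeros_like(g);cv2.drawContours(mm,[q],-1,1,-1);ys,xs=np.nonzero(mm*g)
        W=np.array([onz(n,(x,y),.034)[:2] for x,y in zip(xs,ys)])
        print(n,len(W),W.mean(0),W.min(0),W.max(0))
        for psi in (4.8,):
            p=np.radians(psi);ex=np.array([np.cos(p),np.sin(p)]);ey=np.array([-np.sin(p),np.cos(p)])
            O=C-.04*ex;sx=(W-O)@ex*1e3;sy=(W-O)@ey*1e3
            print(" station y",sy.min(),sy.max())
            for a in range(-100,100,10):
                k2=(sy>=a)&(sy<a+10)
                if k2.any():print("  ",a,k2.sum(),sx[k2].mean().round(1),sx[k2].min().round(1),sx[k2].max().round(1))
E
python3 g.py; python3 - <<'E'
from st import *
st()
E
```

```text
top 303 [0.51982253 0.00347984] [ 0.51197064 -0.04079185] [0.52835243 0.04491369]
 station y 3.117580681596605 88.60344230035165
   0 19 -1.5 -6.6 4.5
   10 36 -1.2 -6.2 4.8
   20 36 -0.9 -5.6 3.8
   30 32 -0.7 -6.4 4.3
   40 41 -0.8 -6.2 4.8
   50 34 -0.7 -5.6 3.8
   60 33 -0.8 -6.4 4.3
   70 41 -0.8 -6.3 4.8
   80 31 -0.8 -5.7 5.0
top 456 [ 0.52836486 -0.09734114] [ 0.51770838 -0.13180475] [ 0.5434248  -0.04398229]
 station y -88.41754611225772 -0.9637052344073468
   -90 70 -0.9 -13.4 11.9
   -80 81 -1.0 -13.0 12.0
   -70 76 -0.6 -12.5 11.1
   -60 59 -1.1 -11.9 9.6
   -50 38 -0.5 -6.0 5.0
   -40 32 -1.0 -5.5 3.9
   -30 40 -0.8 -6.4 4.6
   -20 33 -0.8 -6.0 4.9
   -10 27 -0.3 -5.5 3.9
top 141 [ 0.58323972 -0.00636031] [ 0.57228008 -0.01708545] [0.59425822 0.00481451]
 station y 21.19822674902057 43.12141211680828
   20 54 61.4 50.4 72.3
   30 74 61.4 50.6 72.6
   40 13 62.6 56.6 69.3
scene 267 [ 0.52821083 -0.09523179] [ 0.51844592 -0.12879136] [ 0.54059347 -0.03580555]
 station y -85.32950642851365 7.340221788972268
   -90 29 -1.2 -11.6 8.7
   -80 52 -0.9 -11.1 9.6
   -70 50 -0.9 -1
[... 535 characters left out ...]
0 25 56.9 41.3 72.4
   0 63 61.1 27.6 84.6
   10 23 85.6 78.8 91.1
   20 19 91.0 85.4 95.0
   30 13 93.5 90.6 96.1
   40 7 92.3 90.1 94.2
   50 10 91.5 88.2 94.1
   60 12 85.3 79.3 91.0
   70 8 75.3 67.3 83.5
   80 5 58.4 52.4 64.3
scene 95 [0.51882724 0.01310651] [ 0.51301422 -0.0179941 ] [0.5248788  0.04455001]
 station y 25.720248952039373 88.27535426685026
   20 6 -1.0 -3.6 2.6
   30 16 -1.2 -4.4 2.3
   40 15 -0.9 -4.7 2.7
   50 15 -1.2 -4.6 2.1
   60 16 -0.7 -4.9 2.8
   70 15 -1.3 -4.6 2.0
   80 12 -1.2 -4.9 2.6
t 3.875 p [ 0.4796 -0.3092  0.1275] yaw -110.01 zt [ 0.0037 -0.003  -1.    ] F [ 0.17 -0.32 -0.49] M [ 0.001 -0.01  -0.007] w 0.015 q [-0.695  0.321  1.643  0.     1.173  1.225]
```

send_rows(increments=[[0,0,0,0,-0.144],[0,0,0,0,-0.144],[0,0,0,0,-0.145],[0,-0.03,-0.011,0,0],[0,-0.04,-0.014,0,0],[0,-0.04,-0.014,0,0],[0,-0.04,-0.014,0,0],[0,-0.03,-0.011,0,0]])

```text
clock: 4.88
position: [0.5263, -0.1215, 0.1241]
ee_rot: [0.0, 0.736, -0.677, -0.001]
contact_force: [-1.0, -0.2, -1.0]
width: 0.0147
```

send_rows(increments=[[0,0,0,0,0],[0,0,0,0,0]])

```text
clock: 5.12
position: [0.5265, -0.1239, 0.1247]
ee_rot: [0.001, 0.736, -0.677, -0.0]
contact_force: [-0.1, -0.2, -1.0]
width: 0.015
```

```bash
cat >> st.py <<'E'
p=np.radians(4.8);EX=np.array([np.cos(p),np.sin(p)]);EY=np.array([-np.sin(p),np.cos(p)]);O=np.array([.52374,-.04342])
def sta(P): return np.round([(P[:2]-O)@EX*1e3,(P[:2]-O)@EY*1e3],1)
def s2w(x,y,z): return np.append(O+EX*x/1e3+EY*y/1e3,z/1e3)
E
python3 - <<'E'
from st import *
s,R=st();print("station TCP",sta(s["position"]))
for n in("wrist","scene","top"):
    cc=manip.calibration(n);im=manip.get_image(n)[:,:,::-1].copy();cv2.imwrite(f"pics/{n}3.png",im)
    print(n,proj(n,s2w(0,-75.5,38),cc),proj(n,s2w(0,84,30),cc),proj(n,s["position"]-[0,0,.0426],cc))
a=cv2.imread("pics/scene3.png");cv2.imwrite("pics/scene3c.png",cv2.resize(a[120:320,200:420],None,fx=3,fy=3,interpolation=cv2.INTER_CUBIC))
E
```

```text
t 5.125 p [ 0.5265 -0.1239  0.1247] yaw -85.18 zt [-1.5e-03 -3.0e-04 -1.0e+00] F [-0.15 -0.16 -0.99] M [-0.016 -0.045  0.027] w 0.015 q [-3.590e-01  2.850e-01  1.705e+00 -1.000e-03  1.153e+00  1.128e+00]
station TCP [ -4.  -80.4]
wrist [311.66710388 227.98599088] [110.99928067 225.10058824] [317.72492382 251.90470727]
scene [287.05561552 254.20577192] [343.45505609 209.58235727] [282.74558431 238.56527026]
top [328.82580063 281.21643772] [239.84436211 286.46474208] [332.31475879 282.32859587]
```

View pics/wrist3.png

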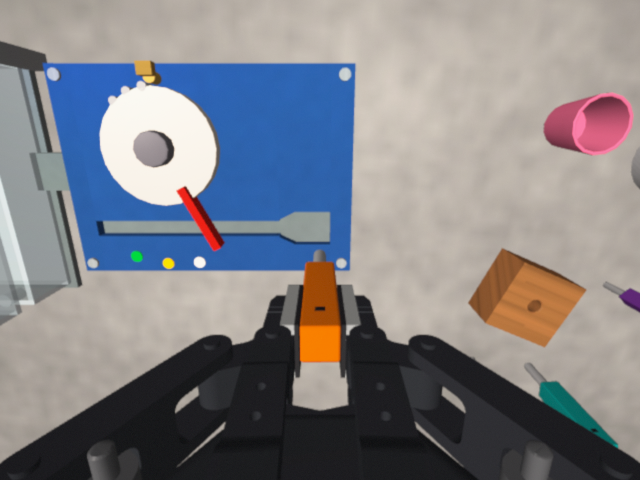

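View pics/scene3c.png

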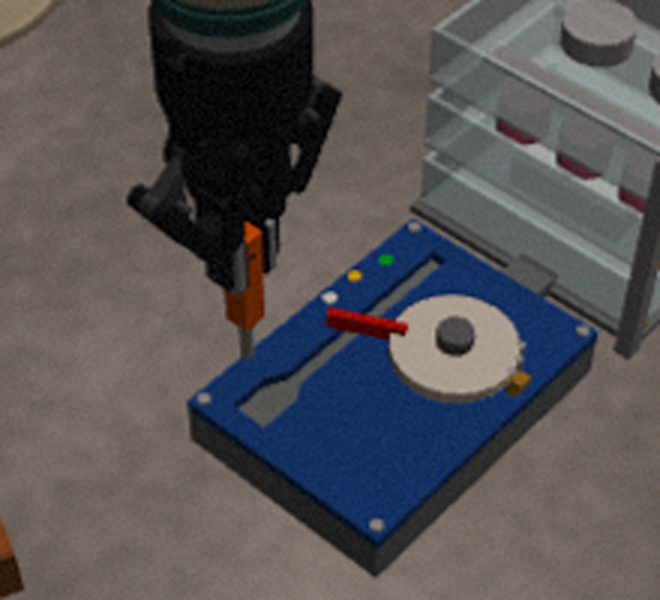

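send_rows(increments=[[0,-0.005,-0.004,0,0],[0,0,0,0.015,0],[0,0,0,0.015,0],[0,0,0,0.006,0],[0,0,0,0,0],[0,0,0,0,0]])

```text
clock: 6.02
position: [0.531, -0.1184, 0.0897]
ee_rot: [-0.0, 0.736, -0.677, 0.0]
contact_force: [-0.1, -0.4, 0.3]
width: 0.0151
```

```bash
python3 - <<'E'
from st import *
s,R=st();print("station TCP",sta(s["position"]))
for n in("scene","top"):
    cc=manip.calibration(n);im=manip.get_image(n)[:,:,::-1].copy();cv2.imwrite(f"pics/{n}4.png",im)
    print(n,proj(n,s["position"]-[0,0,.0426],cc))
a=cv2.imread("pics/scene4.png");cv2.imwrite("pics/scene4c.png",cv2.resize(a[170:290,230:370],None,fx=5,fy=5,interpolation=cv2.INTER_CUBIC))
E
```

```text
t 6.025 p [ 0.531  -0.1184  0.0897] yaw -85.2 zt [ 6.e-04 -3.e-04 -1.e+00] F [-0.09 -0.38  0.31] M [ 0.001 -0.049  0.006] w 0.0151 q [-0.347  0.321  1.75  -0.     1.07   1.14 ]
station TCP [  0.9 -75.3]
scene [287.37361717 251.19377312]
top [328.77936917 280.48386683]
```

View pics/scene4c.png

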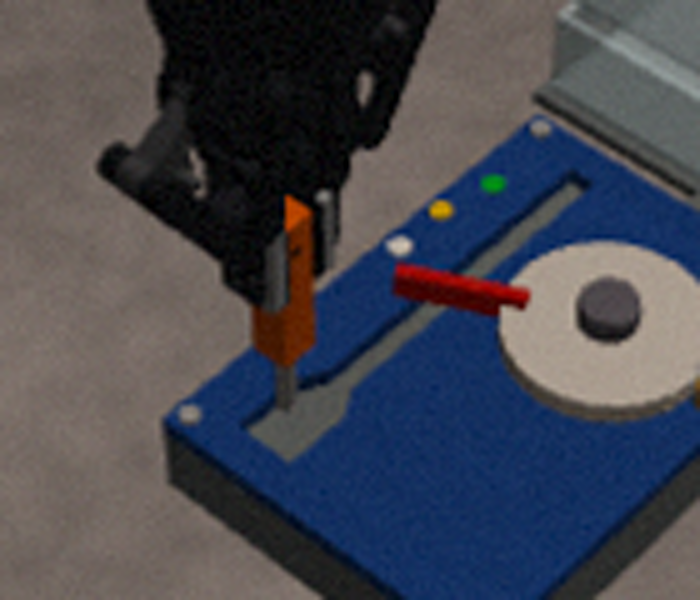

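send_rows(increments=[[0,0,0.0009,0.005,0],[0,0,0,0.005,0],[0,0,0,0.0045,0],[0,0,0,0,0],[0,0,0,0,0]])

```text
clock: 6.75
position: [0.5298, -0.1184, 0.075]
ee_rot: [0.0, 0.736, -0.677, 0.0]
contact_force: [-0.3, -0.1, -1.0]
width: 0.0149
```

```bash
python3 - <<'E'
from st import *
s,R=st();print("station TCP",sta(s["position"]))
E
```

```text
t 6.75 p [ 0.5298 -0.1184  0.075 ] yaw -85.19 zt [ 0.e+00 -1.e-04 -1.e+00] F [-0.33 -0.14 -0.99] M [ 0.023 -0.011  0.03 ] w 0.0149 q [-0.348  0.335  1.771 -0.     1.036  1.139]
station TCP [ -0.2 -75.2]
```

send_rows(increments=[[0,-0.004,0,0,0],[0,-0.004,0,0,0],[0,-0.004,0,0,0],[0,-0.004,0,0,0],[0,-0.004,0,0,0],[0,-0.004,0,0,0],[0,-0.004,0,0,0],[0,-0.004,0,0,0]])

```text
clock: 7.75
position: [0.5271, -0.0862, 0.075]
ee_rot: [0.0, 0.736, -0.677, 0.0]
contact_force: [0.1, -0.3, -0.5]
width: 0.0152
```

```bash
python3 - <<'E'
from st import *
s,R=st();print("station TCP",sta(s["position"]), "Fsta",s["contact_force"][:2]@EX,s["contact_force"][:2]@EY)
E
```

```text
t 7.75 p [ 0.5271 -0.0862  0.075 ] yaw -85.2 zt [ 1.e-04 -1.e-04 -1.e+00] F [ 0.13 -0.32 -0.55] M [-0.058  0.003  0.024] w 0.0152 q [-0.292  0.323  1.79  -0.     1.028  1.195]
station TCP [ -0.3 -42.9] Fsta 0.1006616377456579 -0.33048691408415043
```

In the groove (past the funnel) with no side force. Continue to the fin.

send_rows(increments=[[0,-0.004,0,0,0],[0,-0.004,0,0,0],[0,-0.004,0,0,0],[0,-0.004,0,0,0],[0,-0.004,0,0,0],[0,-0.004,0,0,0],[0,-0.004,0,0,0],[0,-0.004,0,0,0]])

```text
clock: 8.75
position: [0.5244, -0.0543, 0.075]
ee_rot: [0.0, 0.736, -0.677, 0.0]
contact_force: [-0.0, -0.1, -0.9]
width: 0.0153
```

```bash
cat > look.py <<'E'
import sys
from st import *
s,R=st();print("station TCP",sta(s["position"]), "Fsta",s["contact_force"][:2]@EX,s["contact_force"][:2]@EY)
k=sys.argv[1]
for n in("scene",):
    im=manip.get_image(n)[:,:,::-1].copy();cv2.imwrite(f"pics/{n}{k}.png",im)
    cv2.imwrite(f"pics/{n}{k}c.png",cv2.resize(im[170:290,250:410],None,fx=5,fy=5,interpolation=cv2.INTER_CUBIC))
cv2.imwrite(f"pics/wrist{k}.png",manip.get_image("wrist")[:,:,::-1])
E
python3 look.py 5
```

```text
t 8.75 p [ 0.5244 -0.0543  0.075 ] yaw -85.2 zt [ 0.e+00 -1.e-04 -1.e+00] F [-0.03 -0.11 -0.92] M [ 0.012  0.014 -0.033] w 0.0153 q [-0.235  0.314  1.805 -0.     1.023  1.252]
station TCP [ -0.3 -10.9] Fsta -0.03419031368320069 -0.10465376367035684
```

View pics/scene5c.png

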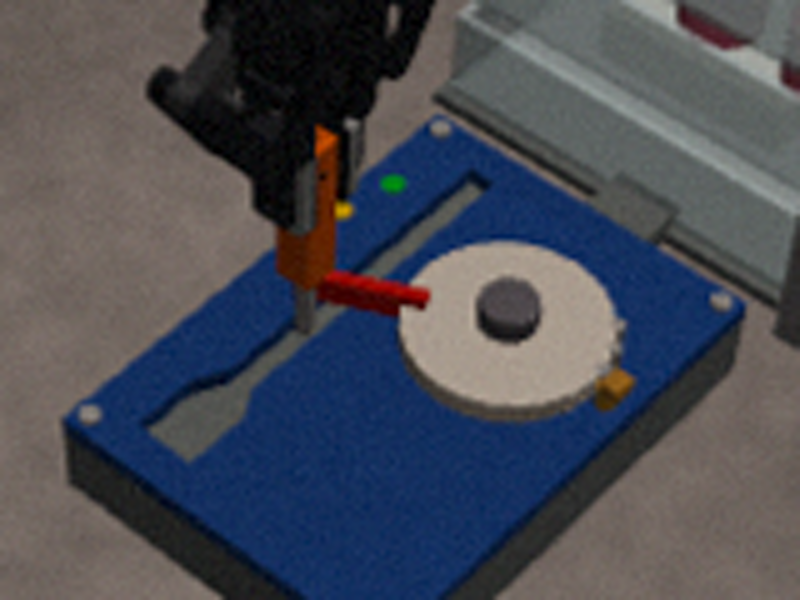

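View pics/wrist5.png

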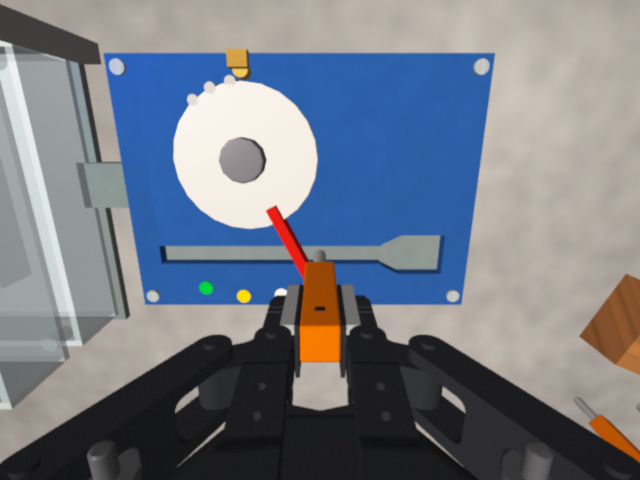

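send_rows(increments=[[0,-0.004,0,0,0],[0,-0.004,0,0,0],[0,-0.004,0,0,0],[0,-0.004,0,0,0]])

```text
clock: 9.35
position: [0.523, -0.0401, 0.0751]
ee_rot: [0.001, 0.736, -0.676, 0.001]
contact_force: [-0.6, -6.1, -0.9]
width: 0.0153
```

```bash
python3 look.py 6
```

```text
t 9.35 p [ 0.523  -0.0401  0.0751] yaw -85.14 zt [-1.0e-04 -3.4e-03 -1.0e+00] F [-0.57 -6.08 -0.92] M [-1.213  0.061  0.003] w 0.0153 q [-0.207  0.31   1.81  -0.004  1.021  1.281]
station TCP [-0.4  3.4] Fsta -1.07496321382059 -6.008276546141123
```

View pics/scene6c.png

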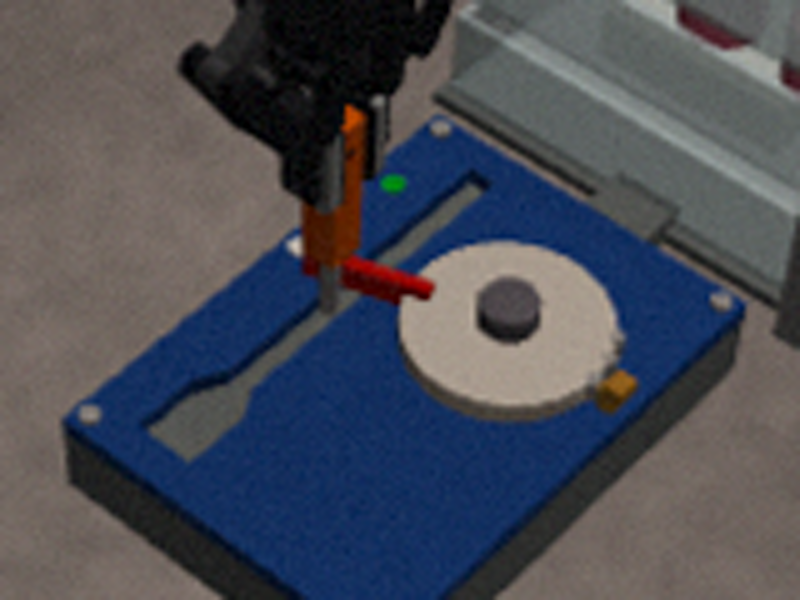

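send_rows(increments=[[0,-0.004,0,0,0],[0,-0.004,0,0,0],[0,-0.004,0,0,0],[0,-0.004,0,0,0],[0,-0.004,0,0,0],[0,-0.004,0,0,0],[0,-0.004,0,0,0],[0,-0.003,0,0,0]])

```text
clock: 10.45
position: [0.5206, -0.0091, 0.075]
ee_rot: [0.001, 0.737, -0.676, 0.001]
contact_force: [0.3, -6.7, -2.1]
width: 0.0152
```

```bash
python3 look.py 7
```

```text
t 10.45 p [ 0.5206 -0.0091  0.075 ] yaw -85.13 zt [ 2.0e-04 -3.2e-03 -1.0e+00] F [ 0.28 -6.73 -2.09] M [-1.715  0.055 -0.007] w 0.0152 q [-0.149  0.305  1.818 -0.004  1.017  1.339]
station TCP [-0.3 34.5] Fsta -0.2824931601915922 -6.734316891847609
```

View pics/scene7c.png

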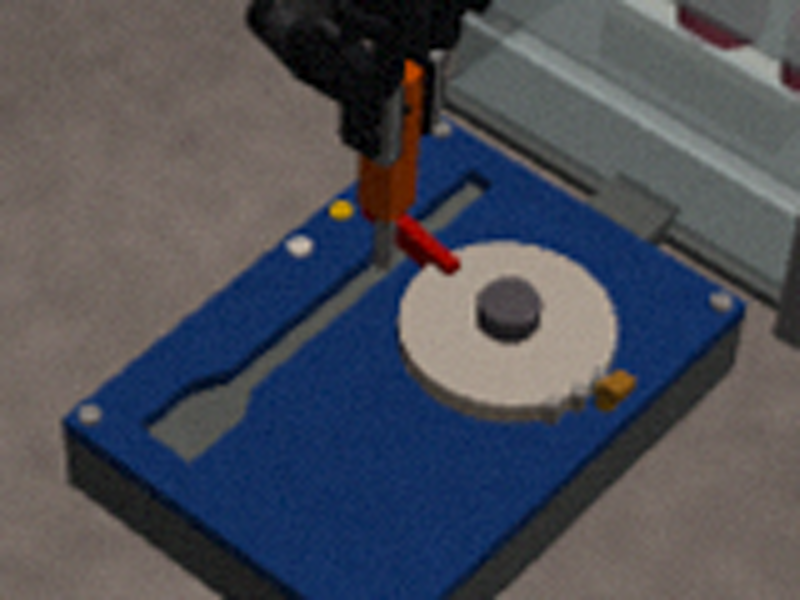

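View pics/wrist7.png

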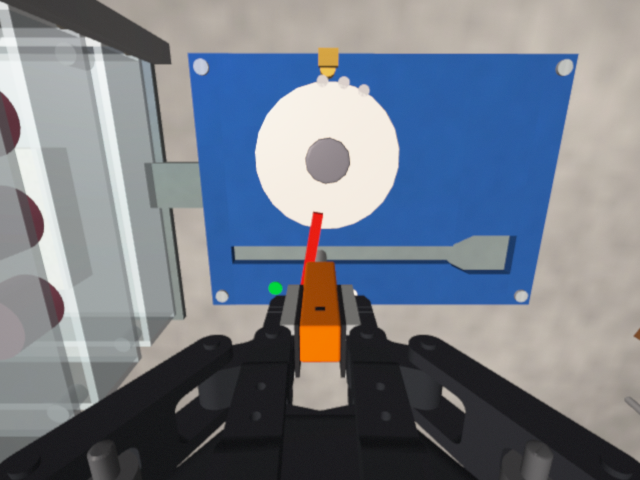

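send_rows(increments=[[0,-0.003,0,0,0],[0,-0.003,0,0,0],[0,-0.003,0,0,0],[0,-0.002,0,0,0],[0,-0.0015,0,0,0],[0,0,0,0,0],[0,0,0,0,0]])

```text
clock: 11.42
position: [0.5212, 0.0034, 0.0754]
ee_rot: [-0.0, 0.736, -0.677, 0.002]
contact_force: [1.9, -6.7, -0.9]
width: 0.015
```

```bash
python3 look.py 8; python3 - <<'E'
import cv2
a=cv2.imread("pics/wrist8.png");cv2.imwrite("pics/wrist8c.png",cv2.resize(a[40:320,200:460],None,fx=2.1,fy=2.1,interpolation=cv2.INTER_CUBIC))
E
```

```text
t 11.425 p [0.5212 0.0034 0.0754] yaw -85.16 zt [ 0.0035 -0.0029 -1.    ] F [ 1.9  -6.68 -0.86] M [-1.51  -0.351 -0.006] w 0.015 q [-0.125  0.304  1.819 -0.003  1.014  1.362]
station TCP [ 1.3 46.8] Fsta 1.3336511344352133 -6.818555197837045
```

View pics/scene8c.png

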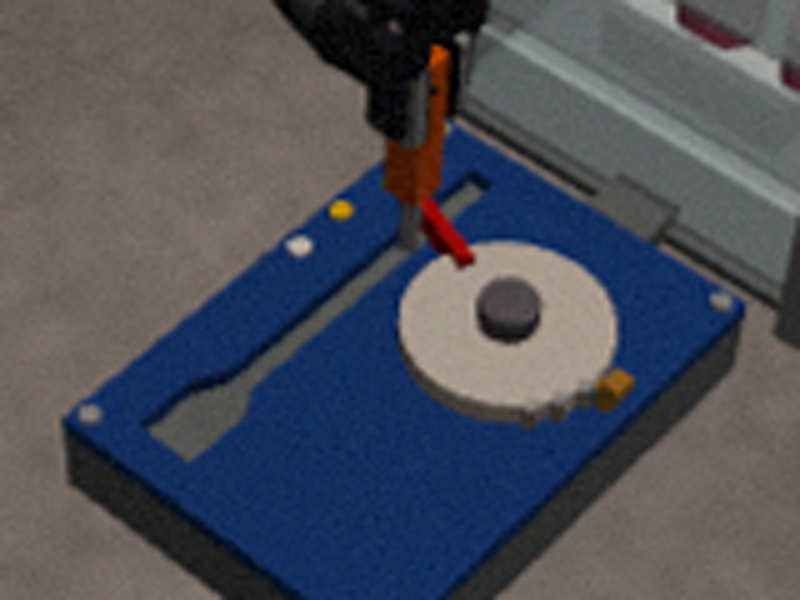

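View pics/wrist8c.png

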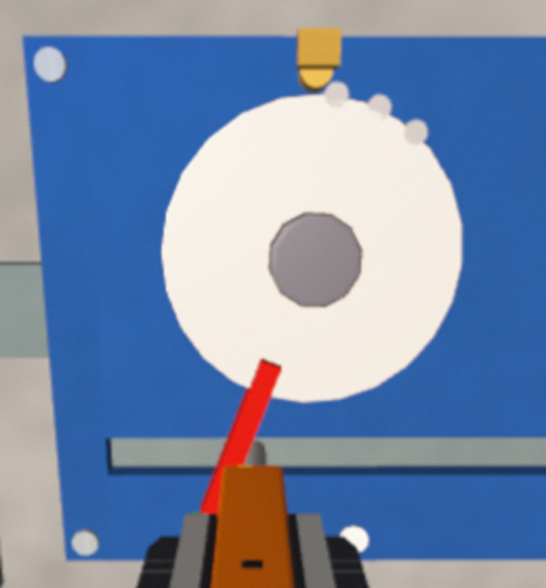

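```bash
cat > fin.py <<'E'
import sys
from st import *
c=manip.calibration("wrist");a=manip.get_image("wrist")[:,:,::-1].copy()
if len(sys.argv)>1: cv2.imwrite(f"pics/wrist{sys.argv[1]}.png",a)
h=cv2.cvtColor(a,cv2.COLOR_BGR2HSV)
m=((h[...,0]<5)|(h[...,0]>174))&(h[...,1]>200)&(h[...,2]>190);m[:180]=0
ys,xs=np.nonzero(m);print(len(xs))
W=np.array([onz("wrist",(x,y),.054,c)[:2] for x,y in zip(xs,ys)])
sx=(W-O)@EX*1e3;sy=(W-O)@EY*1e3
vx,vy,x0,y0=cv2.fitLine(np.c_[sx,sy].astype(np.float32),cv2.DIST_HUBER,0,.01,.01).ravel()
if vx>0: vx,vy=-vx,-vy
print("q line",.46+np.arctan2(vy,-vx),"q from axis",.46+np.arctan2(sy.mean()-30,60-sx.mean()),"x range",sx.min(),sx.max(),"cross y",y0+vy/vx*(0-x0))
# hub check
m=(h[...,1]<40)&(h[...,2]<170)&(h[...,2]>80)
E
python3 fin.py; python3 - <<'E'
from st import *
st()
E
```

```text
605
q line 0.8690184 q from axis 0.8291603248575276 x range -10.936527915880434 32.33165392026335 cross y 53.97126
t 11.575 p [0.5212 0.0033 0.0754] yaw -85.16 zt [ 0.0035 -0.0028 -1.    ] F [ 1.75 -6.25 -1.57] M [-1.462 -0.417 -0.038] w 0.015 q [-0.125  0.304  1.819 -0.003  1.014  1.362]
```

send_rows(increments=[[0,-0.001,0,0,0],[0,-0.001,0,0,0],[0,0,0,0,0],[0,0,0,0,0],[0,0,0,0,0]])

```text
clock: 12.2
position: [0.521, 0.0052, 0.0755]
ee_rot: [-0.0, 0.736, -0.677, 0.002]
contact_force: [2.5, -6.8, -0.8]
width: 0.0152
```

```bash
python3 look.py 9;python3 fin.py; python3 - <<'E'
import cv2
a=cv2.imread("pics/wrist9.png");cv2.imwrite("pics/wrist9c.png",cv2.resize(a[40:320,200:460],None,fx=2.1,fy=2.1,interpolation=cv2.INTER_CUBIC))
E
```

```text
t 12.2 p [0.521  0.0052 0.0755] yaw -85.15 zt [ 0.0036 -0.003  -1.    ] F [ 2.54 -6.82 -0.8 ] M [-1.533 -0.352  0.027] w 0.0152 q [-0.122  0.304  1.82  -0.003  1.014  1.366]
station TCP [ 1.4 48.7] Fsta 1.9649872061258502 -7.010939320922216
624
q line 0.8958887 q from axis 0.857561012627966 x range -10.936299087953566 32.92183685139846 cross y 55.89713
```

View pics/scene9c.png

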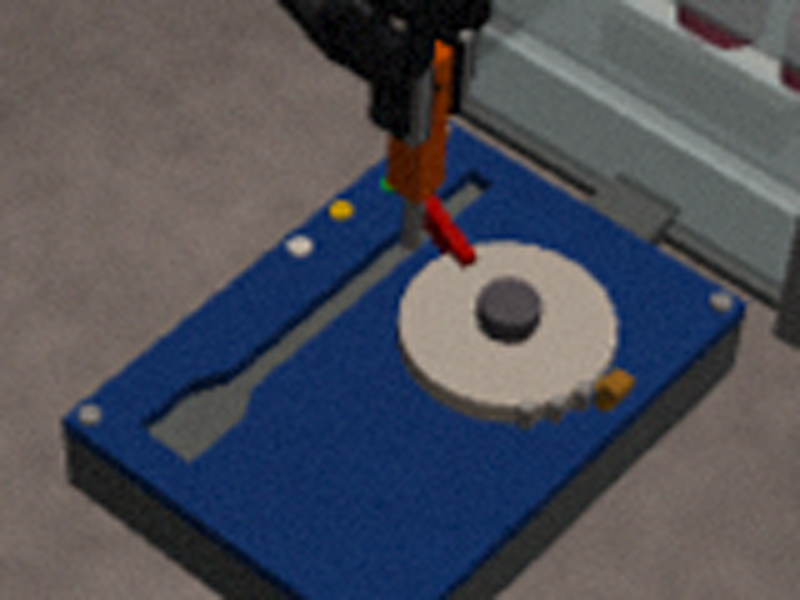

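View pics/wrist9c.png

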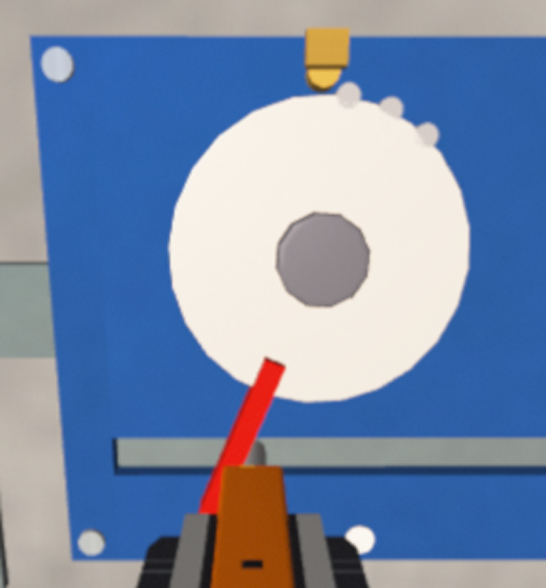

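```bash
python3 - <<'E'
from st import *
s,R=st();print(sta(s["position"]));print(manip.sign_off())
E
```

```text
t 12.35 p [0.521  0.0053 0.0755] yaw -85.16 zt [ 0.0035 -0.003  -1.    ] F [ 0.94 -7.05 -1.15] M [-1.475 -0.382 -0.079] w 0.0149 q [-0.122  0.304  1.82  -0.003  1.014  1.366]
[ 1.3 48.7]
the job is handed in; nothing more can be done
None
```

I took the larger orange pen from the stand, lowered its tip into the pocket and ran it along the groove at about 3 cm/s. It pushed the fin past the first two clicks to the third. I handed the job in at 12.35 s with the pen still gripped and pressing.

**Last checks**
- **Dial angle:** about 0.87 rad, past the third click at 0.84 and short of the stop at 0.94. The pen's position gave 0.87; two readings of the wrist picture gave 0.86 and 0.90.
- **Clicks:** the pictures show the third tooth just past the pawl.
- **Force:** a steady 7 N or so against the spring, with no rise that would mean the stop. That is at or slightly above the 3 to 7 N stated for pushing.
- **Pen:** held at a 15 mm opening. The gripper is within 0.3° of vertical, and I could see no tilt of the pen in the pictures.

**What disagreed or was not checked**
- In the last stretch the gripper sat about 1.5 mm toward the dial from the groove's measured centre line, with a side force of 1 to 2 N. The tip still looked in the groove.
- I never photographed the tray's release.
- I took no last picture of the cup, tin and thermometer, but no move was planned near them.

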